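# Seat the keyed drive hub on the turntable spindle

## Task

Fit the flanged, keyed hub onto the turntable's spindle, flange down: set it over the spindle, turn it gently until its tab drops into the keyway, then press it down fully home on the pedestal and let go. Never force it, neither down on the shoulder nor round against the keyway (stay below about 40 N), and leave everything else on the table where it is.

Things in the scene. Friction and masses are not known exactly. Their poses are not given: they have to be found in the camera images.
- hub: keyed hub of bare aluminium, 0.2 to 0.4 kg, lying flange down. Flange 84 mm across, 8 mm thick; boss above it, top 40 mm above the underside. A 42 mm bore goes right through, its mouth below flared to about 49 mm. A dark drive pin (8 mm across, 8 mm tall) stands on the flange 35 mm from the axis on the tab's side (+x). Origin: on the bore axis at the underside; z up the bore
- hub_grip (a point): place to grip the hub: on its axis, 30 mm above the underside, midway between the boss's two flat parallel faces, which are 55 mm apart, face the hub's +y and -y, are 36 mm long and reach from the flange (8 mm) to the boss's top (40 mm above the underside)
- hub_tab (a point): middle of the lower face of the hub's one key tab: 8 mm wide, standing into the bore on the hub's +x side, from 24 to 40 mm above the underside, its tip 13 mm from the axis
- pedestal: grey cast turntable pedestal fixed to the table: foot 150 mm across and 14 mm thick, column 92 mm across, 50 mm tall, with an upright steel spindle on its axis. Origin: on the axis at the table; z up, x the side that the keyway roughly faces
- shoulder (a point): on the spindle's axis at its flat shoulder, 40 mm above the seat. Below it the spindle is 40 mm thick, above it a 21 mm pilot rises 16 mm more. It does not turn. One keyway, 10.4 mm wide, runs from the shoulder down to the seat; it faces the pedestal's +x give or take 63 degrees, not measured: find it by eye or feel. A tab on the shoulder holds the hub's underside 16 mm above the seat
- seat (a point): centre of the column's flat top, 50 mm above the table, on which the hub's underside must finally lie
- ring_top (a point): centre of the top of the dark thrust ring round the spindle's foot, 68 mm across, 6 to 8 mm proud of the seat at first. With its tab in the keyway the hub drops by its own weight onto it. The ring slides down stiffly and stays where it is put: pushing it level with the seat takes about 7 N
- mug_far: a terracotta mug, 82 mm wide, 95 mm tall, standing at the far side. Origin: centre of its underside
- mug_side: a terracotta mug, 82 mm wide, 95 mm tall, standing at the right. Origin: centre of its underside
- spacer: a plain aluminium spacer ring without tab or flange, 56 mm outside, 18 mm tall, lying flat; not wanted for this job. Origin: centre of its underside
- brush: a paint brush, 150 mm long, lying along x between the two work places. Origin: centre of its underside (the brush lies along its own x)
- jar: a closed glass jar, 72 mm wide, 100 mm tall. Origin: centre of its underside
- lidded_pot: a lidded terracotta pot, 98 mm wide, 82 mm tall. Origin: centre of its underside
- wood_rib: a flat wooden rib, 50 x 100 x 8 mm, lying near the robot. Origin: centre of its underside
Mind the look-alikes: they are no part of the job. Of the things shaped like the pedestal, the grey one is meant.

How it is judged:
By the outcome, as a careful person would: the job done as asked, in the order asked, and still so for the second after the job is handed in, with the robot touching nothing.
It also fails if it takes over 72 s, if anything falls off the work surface, if the arm or the gripper's body presses on something with over 40 N, if the wrist force passes 120 N, or if a joint passes its speed limit or range.

## Robot

A 7-joint arm with a two-finger parallel gripper is mounted at the origin on the work surface. World frame = base frame: x ahead of the robot, y to its left, z up, the work surface at z = 0. Lengths are in m, angles in rad, forces in N, time in s.
With the tool pointing down it reaches from about 0.4 to 0.9 m from the base axis. Payload 5.5 kg.
Tool frame: the origin (TCP) lies between the finger pads; the fingertips stand 14 mm ahead of it and the grasp point (between the pads) lies 5 mm behind it; z points along the fingers, y is the direction in which the jaws open and shut (so a half turn about z gives the same grasp; the last joint's range is limited). The gripper opens to 92 mm and grips with 3 to 60 N. Pads are 19 mm wide; open, the fingers measure 130 mm over their backs; the gripper's body (75 mm by 190 mm) begins 47 mm behind the grasp point.
Start: joints at [-0.917, 0.501, -0.427, 1.55, 0.221, 1.138, -0.21], TCP at [0.248, 0.601, 0.241] pointing down, gripper open.
Joint ranges: [-2.88, 2.88], [-0.31, 2.03], [-1.54, 1.56], [0.2, 2.42], [-1.41, 4.55], [0.19, 2.02], [-2.57, 2.57]. Speed limits (rad/s): [2.57, 2.57, 3.14, 3.14, 3.14, 3.14, 3.14].

## Interface

Orientations are given as a rotation vector (axis times angle).
In Python, from station import ctrl gives the robot as it stands.
- The arm moves only by the tool send_rows, never from a script. Its argument "steps" is a list of rows, each a list of 2 entries, a list of its own where there are three numbers: the shift along the tool's x, y, z in m, then the turn about the tool's z in degrees. A call has exactly 5 rows; each row shifts and turns the commanded pose from where the row before left it, along the tool's axes as they then stand; what a row does not reach is not made up. A row lasts 1/12 s, in which the tool goes at most 41.7 mm and 7.16 degrees, less where a joint would pass 70% of its speed; a pose out of reach is approached as far as the arm can. A call is refused whole if a number of a shift passes 0.0417 or a number of a turn 7.16, either way. A call with a gripper value outside its range is refused whole. "jaw" is the closure, from 0 (fully open) to 1 (shut), set as the call begins (left out, the last holds). The fingers move at their own pace and stop on an object; the grip force is fixed at half the most. Time passes only in rows, so rows that do not move let the fingers close, or fill a call up. It gives the time, the measured TCP pose, the force and the opening at its end, in the units of the state.
- ctrl.state(): the state, without advancing time (a new reading comes with each control period).
- ctrl.grab_frame(name): name is "side" or "top"; returns a dict with "img" (400x640x3 uint8, red, green, blue), "fx", "fy", "cx", "cy" (pixels), "position" and "rotation" of the camera in the world. Camera axes: x right, y up, looking along -z (the intrinsics and any distortion apply to the point x, -y, -z); pixel columns grow to the right and rows downward; lengths in m; the calibration is good to about 2 mm. A picture is of the moment at which its call begins. There is no depth.
- ctrl.close_job(): hands the job in, once; it reports no verdict.
The state is a dict: "time_s": time; "joints": joint angles; "dq": joint speeds; "effort": joint torques, N m; "tool_pos": TCP position; "orientation": TCP orientation; "force": force on the tool from outside, world axes, zero at the start; "moment": the same for the moment, N m; "finger_gap": finger opening in m.
Only numpy, scipy, OpenCV 4.12 (cv2) and the standard library are available. Lean on these libraries where they do the work, as an engineer would, in place of code of your own. Each camera call takes 0.05 s, during which the arm holds its last target. There are 200 camera calls.

## Working session

There is one attempt and no reset: what is moved stays moved. The work goes in short steps, Python scripts to look and compute and a tool call to move; the robot and the scene stay as the last step left them, time stands still between calls to the robot, and variables do not carry over. Pictures are saved under pics/ and viewed, about 8 in all and at most 12, crops included, and the job is handed in when it is done.

Besides the shell and the picture viewer there is one more tool, called after "Request:" as a command line: name --argument value ..., lists and objects as JSON in quotes. send_rows: Moves the arm, as the interface text tells. Its arguments: {"type":"object","properties":{"steps":{"type":"array","items":{"type":"array"}},"jaw":{"type":"number"}},"required":["steps"]}

```bash
ls; mkdir -p pics; cat > h.py <<'E'
import numpy as np,cv2
from station import ctrl
def grab(n,f=None):
    d=ctrl.grab_frame(n)
    if f: cv2.imwrite('pics/'+f,d['img'][:,:,::-1])
    return d
def ray(d,u,v,z):
    p=np.array([(u-d['cx'])/d['fx'],-(v-d['cy'])/d['fy'],-1.]); R=np.array(d['rotation']); R=R if R.shape==(3,3) else cv2.Rodrigues(R)[0]
    w=R@p; o=np.array(d['position']); return o+w*(z-o[2])/w[2]
def proj(d,P):
    R=np.array(d['rotation']); R=R if R.shape==(3,3) else cv2.Rodrigues(R)[0]
    c=R.T@(np.array(P)-np.array(d['position'])); return d['cx']+d['fx']*c[0]/-c[2], d['cy']-d['fy']*c[1]/-c[2]
E
python3 - <<'E'
from h import *
for n in('top','side'):
    d=grab(n,n+'0.png'); print({k:d[k] for k in d if k!='img'})
print(ctrl.state())
E
```

```text
pics
{'fx': 469.8691353026631, 'fy': 469.8691353026631, 'cx': 312.0736993647442, 'cy': 195.99362065580806, 'position': array([ 0.38544153, -0.01264405,  1.19253325]), 'rotation': array([ 0.09909564, -0.07886923, -1.5536504 ])}
{'fx': 367.50451505698567, 'fy': 367.50451505698567, 'cx': 317.57806188685606, 'cy': 199.5511446574128, 'position': array([ 0.39116313, -0.76005393,  0.64487401]), 'rotation': array([ 0.94783189, -0.08819549, -0.12534029])}
{'time_s': 0.1, 'joints': array([-0.91678437,  0.5017353 , -0.42678232,  1.55131994,  0.22083316,
        1.13829127, -0.21031378]), 'dq': array([ 0.00038503, -0.00118886,  0.00084438, -0.00222867, -0.00034299,
        0.00032358, -0.00062634]), 'effort': array([-1.15909829e-02, -5.67870748e+01, -5.83886817e+00, -2.79914278e+01,
       -6.90314476e-02,  2.39715341e-02,  3.23459949e-05]), 'tool_pos': array([0.24744778, 0.6004219 , 0.23980222]), 'orientation': array([-6.09885884e-01, -3.08146766e+00,  2.61038097e-03]), 'force': array([ 1.08433683, -0.74562614,  0.10248026]), 'moment': array([0.01880752, 0.01253867, 0.04503356]), 'finger_gap': 0.0916982368094283}
```

View pics/top0.png

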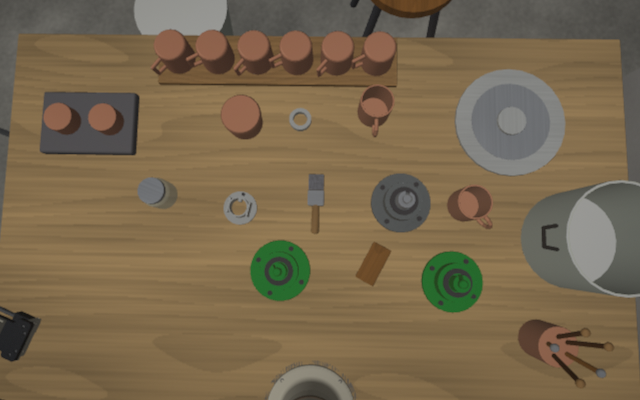

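View pics/side0.png

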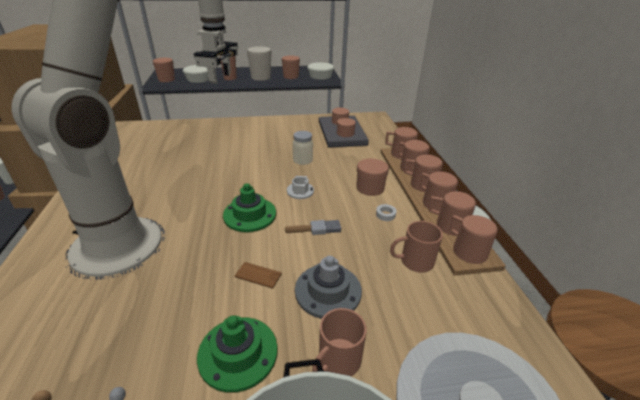

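Candidates in the top view:
- **Hub:** (240,208), flanged with a boss and a dark pin. The plain ring at (300,119) is the spacer.
- **Pedestal:** grey at (401,202). The green look-alikes are at (280,270) and (452,281).

I'll check the choice in one close crop.

```bash
python3 - <<'E'
from h import *
d=grab('top'); s=grab('side'); a=d['img']; b=s['img']
r=lambda im,x,y,w,h:cv2.resize(im[y:y+h,x:x+w],(400,300),interpolation=cv2.INTER_CUBIC)
m=np.vstack([np.hstack([r(a,212,187,56,42),r(a,361,172,80,60)]),np.hstack([r(b,272,166,56,42),r(b,284,245,88,66)])])
cv2.imwrite('pics/c1.png',m[:,:,::-1])
for n,u,v,z in(('hubflange',240,208,.008),('ped foot',401,202,.014),('pilot',411,199,.106)): print(n,ray(d,u,v,z))
print(ray(s,328,290,.014),ray(s,301,190,.008))
print(proj(d,ray(d,401,202,.014)))
E
```

```text
hubflange [0.48710539 0.18594157 0.008     ]
ped foot [ 0.50778573 -0.22024922  0.014     ]
pilot [ 0.50557338 -0.22722713  0.106     ]
[ 0.50553397 -0.22852655  0.014     ] [0.49046756 0.17771717 0.008     ]
(np.float64(401.0), np.float64(202.00000000000003))
```

View pics/c1.png

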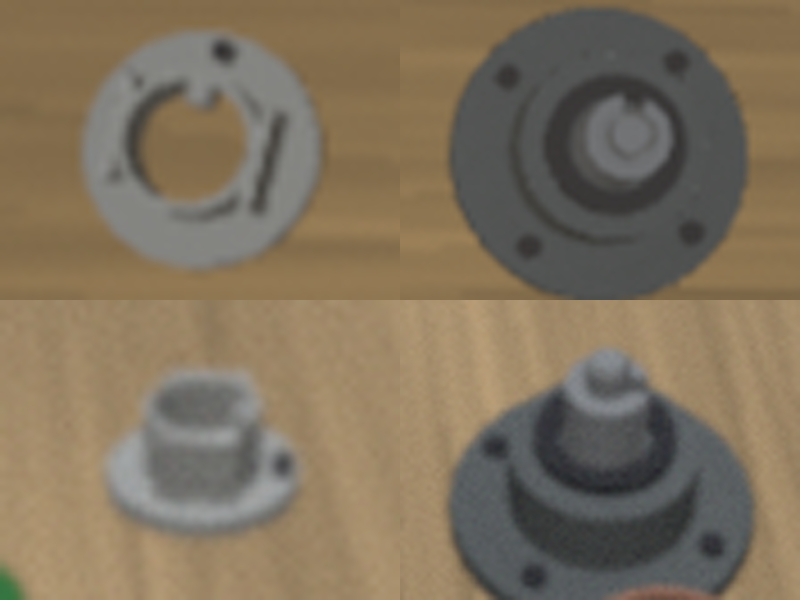

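The crop confirms both. The hub has its pin at crop (224,50) and tab at (205,97). The grey pedestal has its keyway notch at crop (634,97), with the shoulder disc centred near (628,137).

```bash
python3 - <<'E'
from h import *
d=grab('top'); s=grab('side')
def seg(c,cx,cy,r,z,name):
    im=c['img']; hsv=cv2.cvtColor(im,cv2.COLOR_RGB2HSV)
    m=((hsv[:,:,1]<70)).astype(np.uint8)*255
    k=np.zeros_like(m); cv2.circle(k,(cx,cy),r,255,-1); m&=k
    cs,_=cv2.findContours(m,cv2.RETR_EXTERNAL,cv2.CHAIN_APPROX_NONE); q=max(cs,key=cv2.contourArea)
    h=cv2.convexHull(q)[:,0,:].astype(float)
    P=np.array([ray(c,u,v,z)[:2] for u,v in q[:,0,:]])
    # circle lsq
    A=np.c_[2*P,np.ones(len(P))]; x=np.linalg.lstsq(A,(P**2).sum(1),rcond=None)[0]
    print(name,x[:2],'R',np.sqrt(x[2]+x[0]**2+x[1]**2),'maxres',np.ptp(np.hypot(*(P-x[:2]).T)))
    return x[:2]
h=seg(d,240,208,26,.008,'hub'); p=seg(d,401,202,38,.014,'ped')
seg(s,328,291,38,.014,'ped side')
g=lambda x,y:(212+x/7.143,187+y/7.143)
pin=ray(d,*g(224,50),.016)[:2]; tab=ray(d,*g(205,97),.04)[:2]
b=lambda x,y:(361+(x-400)/5,172+y/5)
pil=ray(d,*b(632,137),.106)[:2]; sh=ray(d,*b(628,137),.09)[:2]; kw=ray(d,*b(634,97),.09)[:2]
print('pin',pin,pin-h,np.hypot(*(pin-h)),np.degrees(np.arctan2(*(pin-h)[::-1])))
print('tab',tab-h,np.hypot(*(tab-h)),np.degrees(np.arctan2(*(tab-h)[::-1])))
print('pil',pil,'sh',sh,'kw',kw,kw-sh,np.degrees(np.arctan2(*(kw-sh)[::-1])), np.degrees(np.arctan2(*(kw-p)[::-1])))
sp=lambda x,y:(284+(x-400)/400*88,245+(y-300)/300*66)
hp=lambda x,y:(272+x/7.143,166+(y-300)/7.143)
print('side: pilot top',ray(s,*sp(607,360),.106),'sh',ray(s,*sp(605,386),.09),'kw',ray(s,*sp(640,378),.09),'pin',ray(s,*hp(283,463),.012))
R=cv2.Rodrigues(ctrl.state()['orientation'])[0]; print(R.round(3))
E
```

```text
hub [0.48854019 0.18673261] R 0.04184630667036881 maxres 0.0029406278367562835
ped [ 0.50709187 -0.21858758] R 0.07341199846819361 maxres 0.002973481123980201
ped side [ 0.50616185 -0.21455553] R 0.07679263580037664 maxres 0.03346072315484533
pin [0.52202358 0.17728477] [ 0.03348338 -0.00944783] 0.034790781876551484 -15.757201301223223
tab [ 0.01423661 -0.0072723 ] 0.01598647372323924 -27.058712654370257
pil [ 0.50451742 -0.21888935] sh [ 0.50624327 -0.22004777] kw [ 0.52526509 -0.22299974] [ 0.01902182 -0.00295196] -8.821267892418192 -13.64641546826593
side: pilot top [ 0.50618888 -0.22350797  0.106     ] sh [ 0.50579851 -0.22404344  0.09      ] kw [ 0.52275092 -0.22104016  0.09      ] pin [0.52312063 0.17450483 0.012     ]
[[-0.925  0.381 -0.   ]
 [ 0.381  0.925 -0.001]
 [ 0.    -0.001 -1.   ]]
```

Request:
send_rows --steps '[[[-0.0254,-0.0194,0],0],[[-0.0254,-0.0194,0],0],[[-0.0254,-0.0194,0],0],[[-0.0254,-0.0194,0],0],[[-0.0254,-0.0194,0],0]]' --jaw 0

```text
time_s: 0.72
tool_pos: [0.3286, 0.4616, 0.2407]
orientation: [0.61, 3.082, 0.0]
force: [1.0, 0.5, 0.2]
finger_gap: 0.0922
```

Request:
send_rows --steps '[[[-0.0254,-0.0194,0],0],[[-0.0254,-0.0194,0],0],[[-0.0254,-0.0194,0],0],[[-0.0254,-0.0194,0],0],[[-0.0254,-0.0194,0],0]]'

```text
time_s: 1.13
tool_pos: [0.4091, 0.3235, 0.2409]
orientation: [0.61, 3.082, 0.0]
force: [1.7, 0.0, -1.1]
finger_gap: 0.0919
```

Request:
send_rows --steps '[[[-0.0254,-0.0194,0.02],0],[[-0.0254,-0.0194,0.02],0],[[-0.0254,-0.0194,0.02],0],[[-0.0254,-0.0194,0.02],0],[[-0.0254,-0.0194,0.02],-6.6]]'

```text
time_s: 1.55
tool_pos: [0.4897, 0.1855, 0.1402]
orientation: [0.432, 3.111, 0.0]
force: [0.7, 0.3, -0.2]
finger_gap: 0.0919
```

Request:
send_rows --steps '[[[0,0,0],0],[[0,0,0],0],[[0,0,0],0],[[0,0,0],0],[[0,0,0],0]]'

```text
time_s: 1.97
tool_pos: [0.4889, 0.1887, 0.1416]
orientation: [0.428, 3.111, 0.002]
force: [-0.8, -0.3, 0.5]
finger_gap: 0.0915
```

Request:
send_rows --steps '[[[0,0.002,0.023],0],[[0,0,0.023],0],[[0,0,0.023],0],[[0,0,0.023],0],[[0,0,0.0],0]]'

```text
time_s: 2.38
tool_pos: [0.4865, 0.189, 0.0457]
orientation: [-0.428, -3.107, 0.004]
force: [-0.7, 0.3, 0.1]
finger_gap: 0.0913
```

```bash
python3 - <<'E'
from h import *
s=grab('side'); t=grab('top')
c=lambda im,x,y,w,h:cv2.resize(im[y:y+h,x:x+w],(400,400),interpolation=cv2.INTER_CUBIC)
cv2.imwrite('pics/c2.png',np.hstack([c(s['img'],255,135,90,90),c(t['img'],195,163,90,90)])[:,:,::-1])
print(ctrl.state()['tool_pos'])
E
```

```text
[0.48886002 0.1897108  0.04888319]
```

View pics/c2.png

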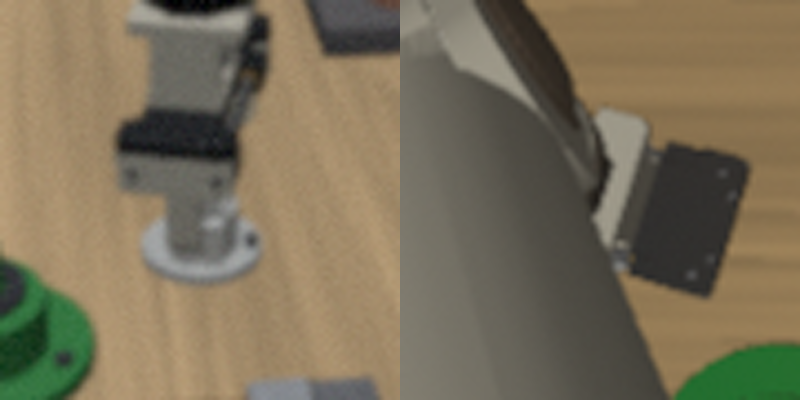

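Request:
send_rows --steps '[[[0,-0.003,0.007],0],[[0,0,0.007],0],[[0,0,0.007],0],[[0,0,0.0],0],[[0,0,0.0],0]]'

```text
time_s: 2.9
tool_pos: [0.4885, 0.1857, 0.0276]
orientation: [-0.432, -3.111, 0.0]
force: [0.6, 0.3, 0.7]
finger_gap: 0.0917
```

Request:
send_rows --steps '[[[0,0,0],0],[[0,0,0],0],[[0,0,0],0],[[0,0,0],0],[[0,0,0],0]]' --jaw 1

```text
time_s: 3.32
tool_pos: [0.4889, 0.1859, 0.0279]
orientation: [0.431, 3.112, 0.0]
force: [-0.4, 0.3, -0.4]
finger_gap: 0.063
```

Request:
send_rows --steps '[[[0,0,0],0],[[0,0,0],0],[[0,0,0],0],[[0,0,0],0],[[0,0,0],0]]'

```text
time_s: 3.73
tool_pos: [0.4889, 0.186, 0.0278]
orientation: [0.432, 3.112, 0.0]
force: [0.2, 1.4, 0.8]
finger_gap: 0.0551
```

Request:
send_rows --steps '[[[0,0,-0.01],0],[[0,0,-0.03],0],[[0,0,-0.03],0],[[0,0,-0.03],0],[[0,0,-0.03],0]]'

```text
time_s: 4.15
tool_pos: [0.4878, 0.1855, 0.1591]
orientation: [-0.431, -3.11, 0.001]
force: [-0.0, 0.9, -1.9]
finger_gap: 0.0549
```

Request:
send_rows --steps '[[[0,0,0],0],[[0,0,0],0],[[0,0,0],0],[[0,0,0],0],[[0,0,0],0]]'

```text
time_s: 4.57
tool_pos: [0.4874, 0.1853, 0.1561]
orientation: [-0.431, -3.109, 0.002]
force: [-0.6, 0.4, -3.3]
finger_gap: 0.0553
```

```bash
python3 - <<'E'
from h import *
s=grab('side')
t=ctrl.state();p=t['tool_pos'];print(p,t['force'],t['finger_gap'])
im=s['img'][60:220,220:420].copy(); im=cv2.resize(im,None,fx=4,fy=4,interpolation=cv2.INTER_CUBIC)
# expected flange circle and pin in magenta
yaw=np.radians(-15.7); c=np.array([p[0],p[1],p[2]-.0278])
for a in np.linspace(0,2*np.pi,36):
    u,v=proj(s,c+[.042*np.cos(a),.042*np.sin(a),0]); cv2.circle(im,(int((u-220)*4),int((v-60)*4)),2,(255,0,255),-1)
u,v=proj(s,c+[.035*np.cos(yaw),.035*np.sin(yaw),.016]); cv2.circle(im,(int((u-220)*4),int((v-60)*4)),3,(0,255,255),-1)
cv2.imwrite('pics/c3.png',im[:400,100:700,::-1])
# move to spindle
R=cv2.Rodrigues(t['orientation'])[0]; print(R.T@(np.array([.506,-.2195,p[2]])-p))
E
```

```text
[0.48763532 0.18538724 0.15625119] [ 0.41297763 -0.63362601 -2.78032385] 0.055071143035692265
[-1.27816043e-01 -3.84621735e-01  3.41805961e-04]
```

View pics/c3.png

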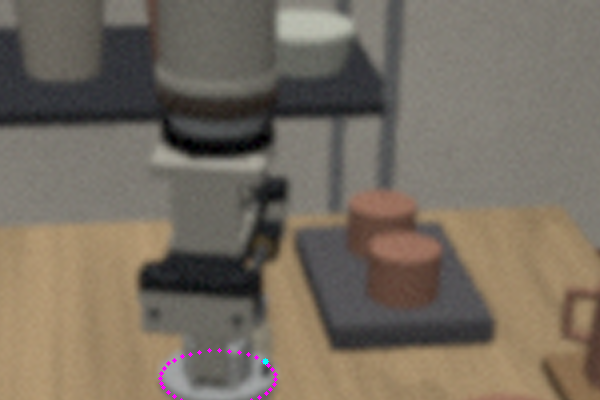

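Hub is held: the gap is 55 mm, the weight about 2.8 N, and the predicted flange circle lies on the flange at crop (218,378). Next I carry it to the spindle.

Request:
send_rows --steps '[[[-0.0085,-0.0256,0],0],[[-0.0085,-0.0256,0],0],[[-0.0085,-0.0256,0],0],[[-0.0085,-0.0256,0],0],[[-0.0085,-0.0256,0],0]]'

```text
time_s: 5.03
tool_pos: [0.494, 0.05, 0.1568]
orientation: [-0.43, -3.11, 0.001]
force: [0.3, 0.5, -3.0]
finger_gap: 0.055
```

Request:
send_rows --steps '[[[-0.0085,-0.0256,0],0],[[-0.0085,-0.0256,0],0],[[-0.0085,-0.0256,0],0],[[-0.0085,-0.0256,0],0],[[-0.0085,-0.0256,0],0]]'

```text
time_s: 5.45
tool_pos: [0.5002, -0.0848, 0.1568]
orientation: [-0.431, -3.11, -0.0]
force: [0.8, 0.2, -2.6]
finger_gap: 0.055
```

Request:
send_rows --steps '[[[-0.0085,-0.0256,0],0],[[-0.0085,-0.0256,0],0],[[-0.0085,-0.0256,0],0],[[-0.0085,-0.0256,0],0],[[-0.0085,-0.0256,0],0]]'

```text
time_s: 5.87
tool_pos: [0.5063, -0.2193, 0.1566]
orientation: [-0.431, -3.11, -0.001]
force: [0.1, 0.4, -2.2]
finger_gap: 0.0551
```

Request:
send_rows --steps '[[[0,0,0],0],[[0,0,0],0],[[0,0,0],0],[[0,0,0],0],[[0,0,0],0]]'

```text
time_s: 6.28
tool_pos: [0.507, -0.2167, 0.1573]
orientation: [-0.428, -3.112, -0.001]
force: [-0.0, -0.3, -1.7]
finger_gap: 0.055
```

```bash
python3 - <<'E'
from h import *
s=grab('side'); d=grab('top')
t=ctrl.state();p=t['tool_pos'];print(p,t['force'],t['finger_gap'],t['joints'].round(2))
im=cv2.resize(s['img'][190:320,270:400],None,fx=4.5,fy=4.5,interpolation=cv2.INTER_CUBIC)
q=lambda u,v:(int((u-270)*4.5),int((v-190)*4.5))
c=np.array([p[0],p[1],p[2]-.0278])
def circ(c,r,col):
    for a in np.linspace(0,2*np.pi,40):
        cv2.circle(im,q(*proj(s,c+np.array([r*np.cos(a),r*np.sin(a),0]))),1,col,-1)
circ(c,.042,(255,0,255))
P=np.array([.506,-.2195,0])
circ(P+[0,0,.09],.02,(0,255,0)); circ(P+[0,0,.014],.075,(0,255,0)); circ(P+[0,0,.05],.046,(255,255,0))
cv2.imwrite('pics/c4.png',im[:,:,::-1])
R=cv2.Rodrigues(t['orientation'])[0]; print(R.T@(np.array([.506,-.2195,p[2]])-p))
E
```

```text
[ 0.50710399 -0.21714334  0.15764238] [ 0.2540338  -0.10732695 -2.16355534] 0.05533212028129124 [ 0.45  0.4  -0.12  1.88  0.06  0.87  1.6 ]
[ 4.25865885e-04 -2.56735085e-03 -8.26700063e-07]
```

View pics/c4.png

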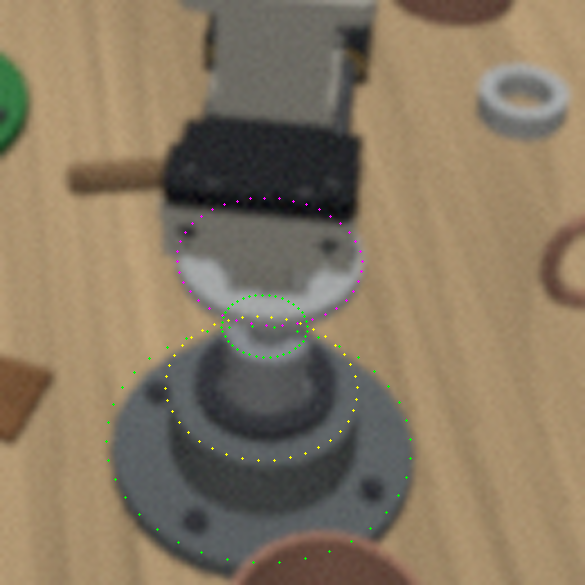

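Request:
send_rows --steps '[[[-0.001,-0.0043,0.007],0],[[0,0,0.007],0],[[0,0,0.007],0],[[0,0,0.007],0],[[0,0,0.006],0]]'

```text
time_s: 6.8
tool_pos: [0.5062, -0.2225, 0.1224]
orientation: [-0.431, -3.111, -0.001]
force: [-0.9, 0.3, -2.5]
finger_gap: 0.0553
```

Request:
send_rows --steps '[[[0,0,0.001],0],[[0,0,0.001],0],[[0,0,0.001],0],[[0,0,0.001],0],[[0,0,0.001],0]]'

```text
time_s: 7.22
tool_pos: [0.507, -0.2229, 0.119]
orientation: [0.431, 3.111, -0.0]
force: [-0.1, -0.1, -2.5]
finger_gap: 0.0557
```

Request:
send_rows --steps '[[[0,0,0.001],0],[[0,0,0.001],0],[[0,0,0.001],0],[[0,0,0.001],0],[[0,0,0],0]]'

```text
time_s: 7.63
tool_pos: [0.5067, -0.2227, 0.1145]
orientation: [-0.431, -3.112, -0.0]
force: [0.4, -0.1, -2.3]
finger_gap: 0.0554
```

Request:
send_rows --steps '[[[0,0,0.001],0],[[0,0,0.001],0],[[0,0,0.001],0],[[0,0,0],0],[[0,0,0],0]]'

```text
time_s: 8.05
tool_pos: [0.5073, -0.222, 0.1119]
orientation: [0.43, 3.111, 0.001]
force: [1.4, 2.7, -0.2]
finger_gap: 0.0551
```

Request:
send_rows --steps '[[[0,0,0.001],0],[[0,0,0.001],0],[[0,0,0.001],0],[[0,0,0],0],[[0,0,0],0]]'

```text
time_s: 8.47
tool_pos: [0.5077, -0.2222, 0.1109]
orientation: [0.43, 3.11, 0.0]
force: [-4.0, 5.3, 16.9]
finger_gap: 0.0549
```

Request:
send_rows --steps '[[[0,0,-0.003],0],[[0.0014,0.0014,0],0],[[0,0,0],0],[[0,0,0],0],[[0,0,0],0]]'

```text
time_s: 8.88
tool_pos: [0.5062, -0.2213, 0.1117]
orientation: [0.432, 3.111, -0.0]
force: [1.9, 1.1, 1.3]
finger_gap: 0.055
```

Request:
send_rows --steps '[[[0,0,0.001],0],[[0,0,0.001],0],[[0,0,0.001],0],[[0,0,0],0],[[0,0,0],0]]'

```text
time_s: 9.3
tool_pos: [0.5066, -0.2214, 0.1109]
orientation: [0.431, 3.11, -0.001]
force: [-2.9, 2.6, 18.1]
finger_gap: 0.0552
```

```bash
python3 - <<'E'
from h import *
for i in range(4):
    t=ctrl.state();print(t['tool_pos'].round(4),t['force'].round(1),t['moment'].round(3)); grab('side')
E
```

```text
[ 0.5066 -0.2214  0.1109] [-2.9  2.6 18.1] [1.015 0.534 0.112]
[ 0.5066 -0.2214  0.1109] [-3.   2.  18.6] [0.907 0.545 0.088]
[ 0.5066 -0.2213  0.1109] [-3.2  3.6 18.2] [1.026 0.49  0.044]
[ 0.5066 -0.2213  0.1108] [-2.7  3.4 18.5] [0.969 0.59  0.142]
```

Request:
send_rows --steps '[[[0,0,-0.003],0],[[0.0005,0.0019,0],0],[[0,0,0],0],[[0,0,0],0],[[0,0,0],0]]'

```text
time_s: 9.92
tool_pos: [0.5056, -0.2193, 0.1114]
orientation: [-0.432, -3.111, 0.0]
force: [0.1, -0.4, 1.5]
finger_gap: 0.0552
```

Request:
send_rows --steps '[[[0,0,0.001],0],[[0,0,0.001],0],[[0,0,0.001],0],[[0,0,0],0],[[0,0,0],0]]'

```text
time_s: 10.33
tool_pos: [0.5066, -0.2193, 0.1086]
orientation: [0.431, 3.11, -0.0]
force: [4.4, -0.5, -1.9]
finger_gap: 0.0555
```

```bash
cat > st.py <<'E'
from h import *
t=ctrl.state();print(t['tool_pos'].round(4),t['force'].round(1),t['moment'].round(3),t['finger_gap'])
E
python3 st.py
```

```text
[ 0.5066 -0.2193  0.1086] [ 4.4 -0.5 -1.9] [-0.174 -0.985  0.01 ] 0.055480667253033716
```

Request:
send_rows --steps '[[[-0.001,0.0003,0],0],[[0,0,0.001],0],[[0,0,0.001],0],[[0,0,0.001],0],[[0,0,0],0]]'

```text
time_s: 10.75
tool_pos: [0.5069, -0.2191, 0.1054]
orientation: [0.432, 3.112, -0.0]
force: [2.8, -1.3, -2.4]
finger_gap: 0.0554
```

```bash
python3 st.py
```

```text
[ 0.5069 -0.2191  0.1054] [ 2.8 -1.3 -2.4] [-0.285 -0.787 -0.033] 0.055353337043324014
```

Request:
send_rows --steps '[[[-0.0006,-0.0001,0.001],0],[[0,0,0.001],0],[[0,0,0.002],0],[[0,0,0.002],0],[[0,0,0.002],0]]'

```text
time_s: 11.17
tool_pos: [0.5071, -0.2192, 0.0974]
orientation: [-0.431, -3.111, -0.0]
force: [1.6, -1.0, -1.6]
finger_gap: 0.055
```

Request:
send_rows --steps '[[[0,0,0.001],0],[[0,0,0.001],0],[[0,0,0.001],0],[[0,0,0],0],[[0,0,0],0]]'

```text
time_s: 11.58
tool_pos: [0.5072, -0.2193, 0.0945]
orientation: [-0.431, -3.111, -0.0]
force: [0.8, -1.0, -3.7]
finger_gap: 0.0556
```

```bash
python3 st.py
```

```text
[ 0.5072 -0.2193  0.0945] [ 0.8 -1.  -3.7] [-0.118 -0.405 -0.035] 0.055580126717962086
```

Request:
send_rows --steps '[[[0,0,0.0005],0],[[0,0,0.0005],0],[[0,0,0.0005],0],[[0,0,0],0],[[0,0,0],0]]'

```text
time_s: 12.0
tool_pos: [0.5072, -0.2193, 0.0931]
orientation: [-0.432, -3.111, -0.0]
force: [0.4, -1.1, -2.1]
finger_gap: 0.0554
```

```bash
python3 st.py
```

```text
[ 0.5072 -0.2193  0.0931] [ 0.4 -1.1 -2.1] [-0.126 -0.231 -0.014] 0.05542812133569566
```

Request:
send_rows --steps '[[[0,0,0.0005],0],[[0,0,0.0005],0],[[0,0,0.0005],0],[[0,0,0],0],[[0,0,0],0]]'

```text
time_s: 12.42
tool_pos: [0.5072, -0.2192, 0.0916]
orientation: [-0.431, -3.111, -0.0]
force: [1.3, -0.2, -2.3]
finger_gap: 0.0548
```

```bash
python3 st.py
```

```text
[ 0.5072 -0.2192  0.0916] [ 1.3 -0.2 -2.3] [-0.081 -0.209  0.014] 0.054784739177729976
```

Request:
send_rows --steps '[[[0,0,0.0005],0],[[0,0,0.0005],0],[[0,0,0.0005],0],[[0,0,0],0],[[0,0,0],0]]'

```text
time_s: 12.83
tool_pos: [0.5073, -0.2193, 0.0901]
orientation: [-0.431, -3.112, -0.0]
force: [0.9, -0.4, -2.5]
finger_gap: 0.0548
```

```bash
python3 st.py
```

```text
[ 0.5073 -0.2193  0.0901] [ 0.9 -0.4 -2.5] [-0.113 -0.085 -0.037] 0.05476611251567238
```

The tab is already about 4 mm below the shoulder with no contact force, so the hub's as-gripped angle matches the keyway and no turning was needed. I keep lowering.

Request:
send_rows --steps '[[[0,0,0.001],0],[[0,0,0.001],0],[[0,0,0.001],0],[[0,0,0],0],[[0,0,0],0]]'

```text
time_s: 13.25
tool_pos: [0.5073, -0.2193, 0.087]
orientation: [-0.431, -3.112, -0.0]
force: [0.5, -0.6, -3.8]
finger_gap: 0.0554
```

```bash
python3 st.py
```

```text
[ 0.5073 -0.2193  0.087 ] [ 0.5 -0.6 -3.8] [-0.096 -0.086 -0.063] 0.05538070868214101
```

Request:
send_rows --steps '[[[0,0,0.001],0],[[0,0,0.001],0],[[0,0,0.001],0],[[0,0,0],0],[[0,0,0],0]]'

```text
time_s: 13.67
tool_pos: [0.5074, -0.2192, 0.0845]
orientation: [0.431, 3.112, 0.0]
force: [-2.0, 0.3, 3.7]
finger_gap: 0.0552
```

```bash
python3 st.py
```

```text
[ 0.5074 -0.2192  0.0845] [-2.   0.3  3.7] [ 0.08   0.369 -0.033] 0.0551937679026017
```

Ring contact is felt at an underside height of about 56.7 mm, as expected. Now I press home.

Request:
send_rows --steps '[[[0,0,0.001],0],[[0,0,0.001],0],[[0,0,0.001],0],[[0,0,0],0],[[0,0,0],0]]'

```text
time_s: 14.08
tool_pos: [0.5074, -0.2193, 0.0811]
orientation: [-0.431, -3.112, -0.0]
force: [-2.1, 1.0, 3.2]
finger_gap: 0.0553
```

```bash
python3 st.py
```

```text
[ 0.5074 -0.2193  0.0811] [-2.1  1.   3.2] [ 0.068  0.302 -0.015] 0.055252695516146144
```

Request:
send_rows --steps '[[[0,0,0.001],0],[[0,0,0.001],0],[[0,0,0.001],0],[[0,0,0],0],[[0,0,0],0]]'

```text
time_s: 14.5
tool_pos: [0.5074, -0.2193, 0.078]
orientation: [-0.431, -3.112, -0.0]
force: [-1.0, 1.0, 1.0]
finger_gap: 0.0551
```

```bash
python3 st.py
```

```text
[ 0.5074 -0.2193  0.078 ] [-1.  1.  1.] [ 0.098  0.264 -0.002] 0.055096466799038346
```

Request:
send_rows --steps '[[[0,0,0.0005],0],[[0,0,0.0005],0],[[0,0,0.0005],0],[[0,0,0],0],[[0,0,0],0]]'

```text
time_s: 14.92
tool_pos: [0.5074, -0.2192, 0.0776]
orientation: [-0.431, -3.112, 0.0]
force: [-4.2, 3.0, 11.9]
finger_gap: 0.0553
```

```bash
python3 st.py
```

```text
[ 0.5074 -0.2192  0.0776] [-4.2  3.  11.9] [ 0.324  1.023 -0.037] 0.055250943360850104
```

Request:
send_rows --steps '[[[0,0,0.0005],0],[[0,0,0.0004],0],[[0,0,0],0],[[0,0,0],0],[[0,0,0],0]]'

```text
time_s: 15.33
tool_pos: [0.5075, -0.2193, 0.0775]
orientation: [0.431, 3.112, -0.0]
force: [-6.7, 3.5, 19.1]
finger_gap: 0.0552
```

```bash
python3 st.py
```

```text
[ 0.5075 -0.2193  0.0775] [-6.7  3.5 19.1] [0.439 1.468 0.042] 0.05518071497746122
```

Request:
send_rows --steps '[[[0,0,-0.0007],0],[[0,0,-0.0007],0],[[0,0,-0.0003],0],[[0,0,0],0],[[0,0,0],0]]'

```text
time_s: 15.75
tool_pos: [0.5075, -0.2193, 0.0777]
orientation: [0.431, 3.112, 0.0]
force: [-1.7, 1.8, 6.0]
finger_gap: 0.055
```

Request:
send_rows --steps '[[[0,0,0],0],[[0,0,0],0],[[0,0,0],0],[[0,0,0],0],[[0,0,0],0]]' --jaw 0

```text
time_s: 16.17
tool_pos: [0.5073, -0.2193, 0.0772]
orientation: [-0.432, -3.112, -0.0]
force: [-0.4, 0.4, 0.1]
finger_gap: 0.0839
```

Request:
send_rows --steps '[[[0,0,0],0],[[0,0,0],0],[[0,0,0],0],[[0,0,0],0],[[0,0,0],0]]'

```text
time_s: 16.58
tool_pos: [0.5074, -0.2193, 0.0775]
orientation: [0.432, 3.112, 0.0]
force: [0.6, 0.6, 0.2]
finger_gap: 0.0916
```

```bash
python3 st.py
```

```text
[ 0.5074 -0.2193  0.0775] [0.6 0.6 0.2] [-0.032 -0.016  0.045] 0.09156115465960535
```

Released. I rise and move back over the free area to look.

Request:
send_rows --steps '[[[0,0,-0.01],0],[[0,0,-0.02],0],[[0,0,-0.03],0],[[0,0,-0.035],0],[[0,0,-0.035],0]]'

```text
time_s: 17.0
tool_pos: [0.5068, -0.219, 0.2092]
orientation: [-0.431, -3.111, -0.001]
force: [-0.2, -0.5, -1.0]
finger_gap: 0.0918
```

Request:
send_rows --steps '[[[0,0.03,-0.01],0],[[0,0.035,-0.01],0],[[0,0.035,0],0],[[0,0.035,0],0],[[0,0.035,0],0]]'

```text
time_s: 17.42
tool_pos: [0.5541, -0.0543, 0.229]
orientation: [0.432, 3.11, -0.0]
force: [0.7, -0.8, 0.6]
finger_gap: 0.0918
```

Request:
send_rows --steps '[[[0,0.035,0],0],[[0,0.035,0],0],[[0,0.03,0],0],[[0,0,0],0],[[0,0,0],0]]'

```text
time_s: 17.83
tool_pos: [0.5809, 0.0434, 0.2282]
orientation: [0.424, 3.112, 0.002]
force: [-0.6, 0.0, 0.1]
finger_gap: 0.0918
```

```bash
python3 - <<'E'
from h import *
s=grab('side'); d=grab('top')
c=lambda im,x,y,w:cv2.resize(im[y:y+w,x:x+w],(400,400),interpolation=cv2.INTER_CUBIC)
a=s['img'].copy(); im=c(a,275,225,110)
for r,z in((.042,.05),(.042,.058)):
    for t in np.linspace(0,2*np.pi,40):
        u,v=proj(s,[.5074+r*np.cos(t),-.2193+r*np.sin(t),z]); cv2.circle(im,(int((u-275)*400/110),int((v-225)*400/110)),1,(255,0,255) if z<.055 else (255,255,0),-1)
cv2.imwrite('pics/c5.png',np.vstack([np.hstack([im,c(d['img'],361,162,80)]),])[:,:,::-1])
cv2.imwrite('pics/top9.png',d['img'][:,:,::-1])
E
```

```text
(no output)
```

View pics/c5.png

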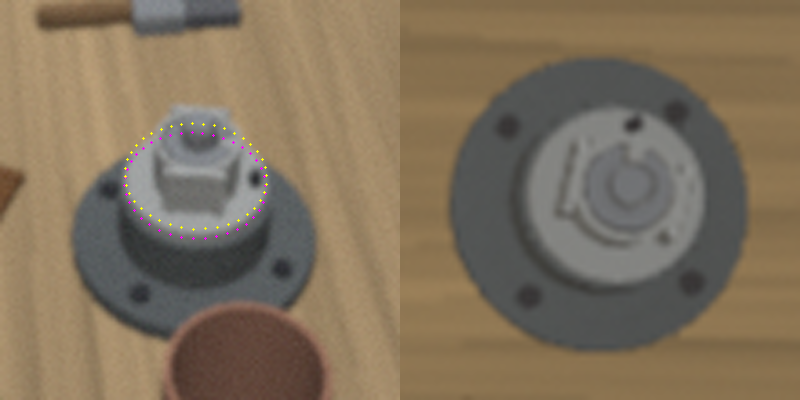

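View pics/top9.png

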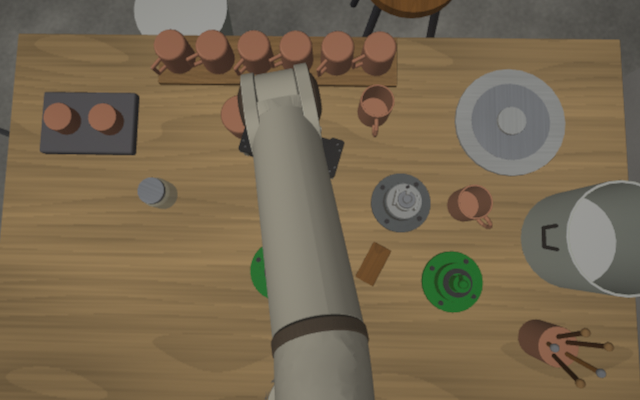

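The side crop shows the flange at (195,180) lying on the column with no gap and no dark ring showing. In the top crop the boss top is level with the shoulder, with the tab in the keyway at (634,155). The other things in view have not moved.

```bash
python3 -c "
from station import ctrl
print(ctrl.close_job())"
```

```text
the job is handed in; nothing more can be done
None
```

The hub is seated flange down on the grey pedestal, with its tab in the keyway, and the job is handed in. It took about 18 s of the 72 s.

- **Fitting:** I gripped the hub by its flats and set it over the spindle. The first two descents touched the spindle with about 18 N, so I backed off each time and shifted it 2 mm or less.
- **Keyway:** The tab dropped in at the angle at which I gripped the hub, so I never turned it.
- **Pressing home:** The hub met the thrust ring with its underside about 57 mm above the table. I pressed it down until it stopped at about 49.7 mm, where the seat is 50 mm. The highest force I read while pressing was 19 N.
- **Release:** I unloaded the arm, opened the jaws and drew clear. The force then read about 0 N and the opening 92 mm.

**Last checks:** The final pictures show no gap under the flange, the boss level with the shoulder and the tab in the keyway. The two mugs, jar, rib and brush were where they had been. The arm hid the spacer and most of the lidded pot in the last view, so I did not confirm those.

**Disagreement:** The two cameras differed by about 3–5 mm on the spindle's y position. Contact matched the top camera.

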